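# Steady the overhanging stirrer with a wedge

## Task

The free edge of the white magnetic stirrer hangs clear of the bench. Take the orange wedge, set it flat on the bench and slide it thin end first, straight in under the yellow mark on that edge, pushing gently but firmly (about 12 N) until it jams tight, then let go and leave it jammed there. Do not force it (a push of 18 N is too much) and do not disturb the bottle, the beaker or the tube rack.

Things in the scene. Friction and masses are not known exactly. Their poses are not given: they have to be found in the camera images.
- bracket: Fixed grey bracket that carries the stirrer (part of this body) along its far side; its block stands 210 to 245 mm along +x from this origin. The origin lies on the bench (z = 0) straight below the middle of the stirrer's free lower edge, under the yellow mark. z up; x points level in under the stirrer, square to the edge (the way to push the wedge); y runs along the edge.
- wedge: Orange plastic wedge, about 120 g, 130 mm long (x), 36 wide (y). Origin at the centre of its underside, z up. Thin toe at x = +65 mm, 4 mm thick; the ramp rises evenly to 26 mm at x = -35; behind it the heel block, x = -35 to -65, is 36 high and 36 wide, for gripping across its width from above. Once it touches the edge the push needed grows by about 2 N per mm; it stays jammed when let go.
- bottle: Bystander: clear jar with blue cap, 60 mm across, 110 mm high; origin at the centre of its underside.
- beaker: Bystander: glass beaker, 68 mm across, 85 mm high; origin at the centre of its underside.
- tube_rack: Bystander: violet tube rack with capped tubes, 70 x 100 x 75 mm; origin at the centre of its underside.
- stirrer_pivot (a point): The pivot, at x = 210, z = 35 mm in the bracket's frame, of the white low magnetic stirrer: 200 x 200 x 50 mm, a yellow stripe 30 mm wide at the middle of its free edge. It leans up to 0.02 rad either way, different each time and in none of the poses: its free lower edge hangs somewhere from 10 to 18 mm above the bench, its top at most 70 mm up. The stiff pivot hardly yields.
There are look-alikes about, which are no part of the job. Of the things like the wedge, leave any that is purple; of the rest the larger one is meant.

How it is judged:
On the way:
1. the wedge lies flat on the bench with its toe under the stirrer's free edge (toe at least 10 mm in), near the yellow mark (x of wedge in the frame of bracket above -0.055 m and y of wedge in the frame of bracket between -0.02 and 0.02 m and angle between wedge's own z axis and vertical below 0.1 rad and height (world z) of wedge below 0.006 m), for 0.1 s.
At the end, for the whole second after the job is handed in: The wedge, let go and at rest, flat on the bench (within 0.06 rad), toe inward under the stirrer's free edge, within 20 mm of the yellow mark's middle and within 0.2 rad of square to the edge, is jammed: wedge and stirrer press on each other with more than 4 N (contact force between wedge and bracket above 4 N and y of wedge in the frame of bracket between -0.02 and 0.02 m and x of wedge in the frame of bracket between -0.045 and 0.02 m and angle between the x axis of wedge and the x axis of bracket, either way round below 0.2 rad and angle between wedge's own z axis and vertical below 0.06 rad and linear speed of wedge below 0.01 m/s); the robot touches nothing.
It fails at once if the wedge and the stirrer press on each other with more than 25 N (forced) (contact force between wedge and bracket above 25 N).
It fails at once if the robot pushes on the stirrer (over 5 N) (contact force between any of the arm, the fingers and bracket above 5 N).
It fails at once if a bystander is moved by more than 20 mm (distance of any of bottle, beaker, tube_rack from where it was at the start of the episode above 0.02 m).
It also fails if it takes over 64 s, if anything falls off the work surface, if the arm or the gripper's body presses on something with over 40 N, if the wrist force passes 120 N, or if a joint passes its speed limit or range.

## Robot

A 6-joint arm with a two-finger parallel gripper is mounted at the origin on the work surface. World frame = base frame: x ahead of the robot, y to its left, z up, the work surface at z = 0. Lengths are in m, angles in rad, forces in N, time in s.
With the tool pointing down it reaches from about 0.3 to 0.85 m from the base axis. Payload 5.4 kg.
Tool frame: the origin (TCP) lies midway between the tips of the shut fingers; the grasp point (between the pads) lies 19 mm behind it; z points along the fingers, y is the line along which they close (so a half turn about z gives the same grasp; the last joint's range is limited). The gripper opens to 85 mm and grips with 20 to 120 N. Pads are 22 mm wide; open, the fingers measure 114 mm over their backs; the gripper's body (76 mm by 85 mm) begins 54 mm behind the grasp point. The pads swing forward as they close: fully open they stand 13 mm farther back than shut.
Start: joints at [-1.396, 0.158, 1.597, -0, 1.386, -0.21], TCP at [0.216, -0.533, 0.208] pointing down, gripper open.
Joint ranges: [-2.91, 2.91], [-0.94, 2.29], [0.18, 2.7], [-1.29, 4.43], [0.17, 2.64], [-3, 3]. Speed limits (rad/s): [2.57, 2.57, 3.14, 3.14, 3.14, 3.14].

## Interface

Orientations are given as a rotation vector (axis times angle).
In Python, from rig import telemetry, cams, workorder gives the robot as it stands.
- The arm moves only by the tool move_arm, never from a script. Its argument "plan" is a list of rows, each a list of 3 entries, a list of its own where there are three numbers: the shift along the tool's x, y, z in cm, then the turn about the tool's z in degrees, then the finger opening in cm, from 0 to 8.54. A call has 1 to 12 rows; each row is the pose to reach, as a shift and turn from the pose commanded when the call began, along the tool's axes at that moment; what a row does not reach only later rows make up. A row lasts 1/10 s, in which the tool goes at most 50 mm and 8.59 degrees, less where a joint would pass 70% of its speed; a pose out of reach is approached as far as the arm can. A call with a gripper value outside its range is refused whole. The fingers move at their own pace and stop on an object; "grip_force" is the grip in N (left out, the last holds). Time passes only in rows, so rows that repeat a pose let the fingers close. It gives the time, the measured TCP pose, the force, the opening and the grip force at its end, in the units of the state.
- telemetry.observe(): the state, without advancing time (a new reading comes with each control period).
- cams.capture(name): name is "scene" or "top" or "wrist"; returns the picture (384x512x3 uint8, blue, green, red); there is no depth.
- cams.camera_info(name): a dict with "camera_matrix" (3x3 intrinsics, pixels), "rvec" (rotation vector, rad) and "tvec" (3), from world to camera coordinates, as OpenCV has them; the wrist camera has in their place "tool_from_camera" (4x4, takes a point from camera to tool coordinates, whose origin is the TCP and whose axes are the flange's). Camera axes: x right, y down, z forward; pixel columns grow to the right and rows downward; lengths in m; the calibration is good to about 2 mm. A picture is of the moment at which its call begins: read the wrist's pose just before it. camera_info takes no time and is no camera call.
- workorder.close_job(): hands the job in; it is judged then, once.
The state is a dict: "time": time; "qpos": joint angles; "joint_vel": joint speeds; "effort": joint torques, N m; "position": TCP position; "tool_rot": TCP orientation; "force": force on the tool from outside, world axes, zero at the start; "torque": the same for the moment, N m; "opening": finger opening in m; "finger_force": force on a finger pad.
Only numpy, scipy, OpenCV 4.12 (cv2) and the standard library are available. Lean on these libraries where they do the work, as an engineer would, in place of code of your own. Each camera call takes 0.05 s, during which the arm holds its last target. There are 200 camera calls.

## Working session

There is one attempt and no reset: what is moved stays moved. The work goes in short steps, Python scripts to look and compute and a tool call to move; the robot and the scene stay as the last step left them, time stands still between calls to the robot, and variables do not carry over. Pictures are saved under pics/ and viewed, at most 10 in all, crops included, and the job is handed in when it is done.

Besides the shell and the picture viewer there is one more tool, called after ">>>" as name(argument=value, ...) on one line, values as JSON. move_arm: Moves the arm, as the interface text tells. Its arguments: {"type":"object","properties":{"plan":{"type":"array","items":{"type":"array"}},"grip_force":{"type":"number"}},"required":["plan"]}

```bash
mkdir -p pics; ls
python3 - <<'E'
from rig import telemetry, cams
import cv2, numpy as np
for n in("scene","top"):
    cv2.imwrite(f"pics/{n}0.png",cams.capture(n))
    i=cams.camera_info(n);print(n,{k:np.round(v,4).tolist() for k,v in i.items() if k in("camera_matrix","rvec","tvec")})
print(telemetry.observe())
E
```

```text
pics
scene {'camera_matrix': [[401.8414, 0.0, 256.3578], [0.0, 401.8414, 191.2697], [0.0, 0.0, 1.0]], 'rvec': [1.7734, 1.6456, -0.7571], 'tvec': [0.0215, -0.3533, 1.563]}
top {'camera_matrix': [[348.7346, 0.0, 257.2115], [0.0, 348.7346, 190.7002], [0.0, 0.0, 1.0]], 'rvec': [2.1645, -2.1421, 0.1446], 'tvec': [-0.0655, 0.6197, 0.9278]}
{'time': 0.1, 'qpos': array([-1.39608763e+00,  1.58985952e-01,  1.59810843e+00, -1.37773834e-05,
        1.38618874e+00, -2.10069259e-01]), 'joint_vel': array([-0.00098738, -0.00144228, -0.00240586,  0.0011054 ,  0.00180897,
        0.00124484]), 'effort': array([-3.05953463e-04, -3.96993148e+01, -3.32337642e+01, -1.61886637e-04,
        4.23977137e-03,  1.59348775e-05]), 'position': array([ 0.21571832, -0.5323798 ,  0.20741436]), 'tool_rot': array([-3.08197104e+00, -6.00366844e-01, -2.56647005e-05]), 'force': array([-0.120245  , -0.19048538,  0.68452834]), 'torque': array([-0.00635076, -0.02668336, -0.0352408 ]), 'finger_force': 0.0, 'opening': 0.0851502862658731}
```

View pics/top0.png

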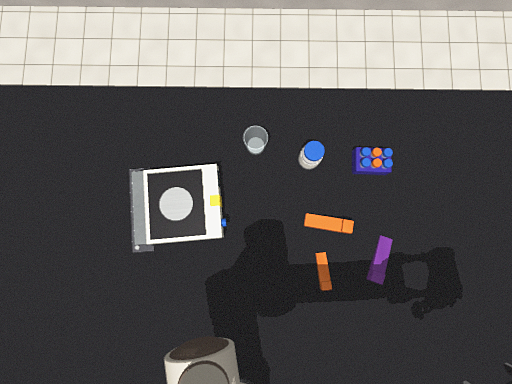

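View pics/scene0.png

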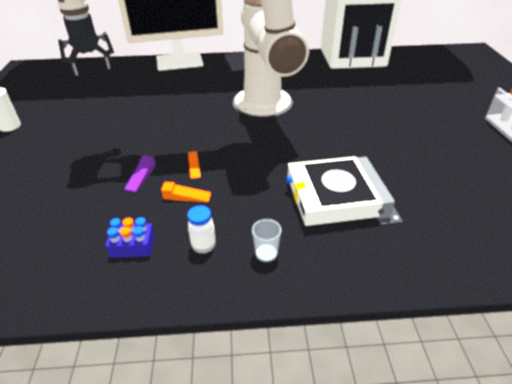

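The top view shows the large orange wedge at about (305–353, 214–233), heel to the right and toe to the left. The small orange look-alike is at (323,270) and the purple one at (380,260). The stirrer's free edge runs (217,165)–(222,239) with the yellow mark at (215,200). The beaker, bottle and rack are at (256,140), (312,155) and (374,160).

```bash
cat > h.py <<'E'
from rig import telemetry, cams
import cv2, numpy as np
from scipy.spatial.transform import Rotation as R
def cam(n):
    i=cams.camera_info(n);K=np.array(i["camera_matrix"])
    if n=="wrist":
        s=telemetry.observe();T=np.eye(4);T[:3,:3]=R.from_rotvec(s["tool_rot"]).as_matrix();T[:3,3]=s["position"]
        M=T@np.array(i["tool_from_camera"]);return K,M[:3,:3],M[:3,3]
    r=R.from_rotvec(np.ravel(i["rvec"])).as_matrix();return K,r.T,-r.T@np.ravel(i["tvec"])
def ray(c,px,z):
    K,r,o=c;p=np.atleast_2d(px).astype(float)
    d=np.c_[p,np.ones(len(p))]@np.linalg.inv(K).T@r.T
    return o+d*((z-o[2])/d[:,2])[:,None]
def mask(im,lo,hi):
    return cv2.inRange(cv2.cvtColor(im,cv2.COLOR_BGR2HSV),lo,hi)
def blobs(m,amin=40):
    cs=cv2.findContours(m,cv2.RETR_EXTERNAL,cv2.CHAIN_APPROX_NONE)[0]
    return sorted([c for c in cs if cv2.contourArea(c)>amin],key=cv2.contourArea)[::-1]
ORANGE=((5,150,60),(20,255,255)); YEL=((22,120,100),(35,255,255)); WHITE=((0,0,150),(180,60,255))
E
python3 - <<'E'
from h import *
im=cv2.imread("pics/top0.png");c=cam("top");print("cam",c[2].round(3))
for b in blobs(mask(im,*ORANGE)):
    q=cv2.boxPoints(cv2.minAreaRect(b));print("orange",cv2.contourArea(b),q.round(1).tolist());print(ray(c,q,0.0).round(3).tolist(),ray(c,q,.036).round(3).tolist())
for b in blobs(mask(im,*YEL),20):
    q=cv2.boxPoints(cv2.minAreaRect(b));print("yellow",q.round(1).tolist(),ray(c,q,.064).round(4).tolist())
w=mask(im,*WHITE);w[:100]=0;w[330:]=0;w|=mask(im,*YEL)
for b in blobs(w,500):
    q=cv2.boxPoints(cv2.minAreaRect(b));print("white",cv2.contourArea(b),q.round(1).tolist(),ray(c,q,.064).round(4).tolist())
for n,p,z in(("beaker",(256,140),.04),("bottle",(314,150),.11),("rack",(374,155),.07)):print(n,ray(c,p,z).round(3))
E
```

```text
cam [ 0.492 -0.058  1.002]
orange 619.0 [[303.0, 226.1999969482422], [305.20001220703125, 212.39999389648438], [353.8999938964844, 220.10000610351562], [351.79998779296875, 233.89999389648438]]
[[0.525, -0.191, 0.0], [0.564, -0.198, 0.0], [0.544, -0.337, 0.0], [0.504, -0.33, 0.0]] [[0.524, -0.186, 0.036], [0.562, -0.193, 0.036], [0.542, -0.327, 0.036], [0.504, -0.32, 0.036]]
orange 388.5 [[314.0, 253.0], [325.70001220703125, 251.10000610351562], [332.0, 289.0], [320.29998779296875, 290.8999938964844]]
[[0.45, -0.222, 0.0], [0.455, -0.255, 0.0], [0.351, -0.271, 0.0], [0.345, -0.238, 0.0]] [[0.451, -0.216, 0.036], [0.457, -0.248, 0.036], [0.356, -0.263, 0.036], [0.351, -0.232, 0.036]]
orange 54.0 [[372.0, 159.0], [381.0, 159.0], [381.0, 166.0], [372.0, 166.0]]
[[0.723, -0.395, 0.0], [0.724, -0.422, 0.0], [0.703, -0.421, 0.0], [0.702, -0.394, 0.0]] [[0.715, -0.383, 0.036], [0.715, -0.409, 0.036], [0.695, -0.408, 0.036], [0.695, -0.382, 0.036]]
orange 53.5 [[370.5, 152.5], [376.5, 146.5], [382.0, 152.0], [376.0, 158.0]]
[[0.743, -0.391, 0.0], [0.761, -0.41, 0.0], [0.745, -0.425, 0.0], [0.726, -0.407, 0.0]] [[0.734, -0.379, 0.036], [0.751, -0.397, 0.036], [0.736, -0.412, 0.036], [0.718, -0.394, 0.036]]
yellow [[210.0, 195.0], [221.0, 195.0], [221.0, 206.0], [210.0, 206.0]] [[0.6042, 0.0686, 0.064], [0.6045, 0.0389, 0.064], [0.5747, 0.0381, 0.064], [0.5743, 0.0678, 0.064]]
white 6288.5 [[128.10000610351562, 170.89999389648438], [217.6999969482422, 163.0], [224.6999969482422, 241.3000030517578], [135.10000610351562, 249.3000030517578]] [[0.6681, 0.294, 0.064], [0.6929, 0.05, 0.064], [0.4806, 0.0261, 0.064], [0.4573, 0.263, 0.064]]
beaker [[ 0.766 -0.054  0.04 ]]
bottle [[ 0.72  -0.207  0.11 ]]
rack [[ 0.718 -0.377  0.07 ]]
```

```bash
cat >> h.py <<'E'
def go(xyz,yaw):  # -> tool shift cm, turn deg to world xyz, tool x yaw (deg)
    s=telemetry.observe();r=R.from_rotvec(s["tool_rot"]).as_matrix()
    y0=np.degrees(np.arctan2(r[1,0],r[0,0]))
    print("yaw now",y0.round(2),"shift",(100*r.T@(np.array(xyz)-s["position"])).round(2).tolist(),"turn",round(-((yaw-y0+180)%360-180),2))
E
python3 - <<'E'
from h import *
print(np.round(cams.camera_info("wrist")["tool_from_camera"],3))
go((.53,-.29,.22),81.5)
E
```

```text
[[-0.001 -0.954 -0.3    0.076]
 [ 1.    -0.001  0.001  0.001]
 [-0.001 -0.3    0.954 -0.165]
 [ 0.     0.     0.     1.   ]]
yaw now 22.05 shift [38.23, -10.67, -1.23] turn -59.45
```

>>> move_arm(plan=[[[38.2,-10.7,-1.2],-59.5,8.5],[[38.2,-10.7,-1.2],-59.5,8.5],[[38.2,-10.7,-1.2],-59.5,8.5],[[38.2,-10.7,-1.2],-59.5,8.5],[[38.2,-10.7,-1.2],-59.5,8.5],[[38.2,-10.7,-1.2],-59.5,8.5],[[38.2,-10.7,-1.2],-59.5,8.5],[[38.2,-10.7,-1.2],-59.5,8.5],[[38.2,-10.7,-1.2],-59.5,8.5],[[38.2,-10.7,-1.2],-59.5,8.5],[[38.2,-10.7,-1.2],-59.5,8.5],[[38.2,-10.7,-1.2],-59.5,8.5]])

```text
time: 1.3
position: [0.5287, -0.2914, 0.2201]
tool_rot: [-2.381, -2.049, 0.001]
force: [-0.4, 0.3, 0.2]
opening: 0.0849
finger_force: 0.0
```

Run:
```python
from h import *
c=cam("wrist");im=cams.capture("wrist");cv2.imwrite("pics/w1.png",im)
s=telemetry.observe();print(s["time"],s["position"],s["qpos"].round(2),s["force"].round(2),c[2].round(3))
for b in blobs(mask(im,*ORANGE),200)[:3]:
    q=cv2.boxPoints(cv2.minAreaRect(b));print(cv2.contourArea(b),q.round(1).tolist(),ray(c,q,0.0).round(4).tolist(),ray(c,q,.036).round(4).tolist())
```

```text
1.35 [ 0.52877583 -0.29141168  0.22019273] [-0.7   0.22  1.5  -0.    1.42 -0.55] [-0.1   0.02 -1.17] [ 0.54  -0.217  0.385]
1807.0 [[243.39999389648438, 164.60000610351562], [244.39999389648438, 70.5999984741211], [279.0, 71.0], [278.0, 165.0]] [[0.5104, -0.2953, 0.0], [0.5282, -0.1943, 0.0], [0.5648, -0.2003, 0.0], [0.5502, -0.3017, 0.0]] [[0.5132, -0.288, 0.036], [0.5294, -0.1964, 0.036], [0.5626, -0.2018, 0.036], [0.5492, -0.2938, 0.036]]
396.5 [[419.79998779296875, 235.60000610351562], [433.8999938964844, 220.10000610351562], [450.6000061035156, 235.3000030517578], [436.5, 250.8000030517578]] [[0.7124, -0.4166, 0.0], [0.7297, -0.3983, 0.0], [0.7502, -0.4219, 0.0], [0.7331, -0.4408, 0.0]] [[0.6964, -0.398, 0.036], [0.712, -0.3814, 0.036], [0.7306, -0.4027, 0.036], [0.7151, -0.4199, 0.036]]
```

View pics/w1.png

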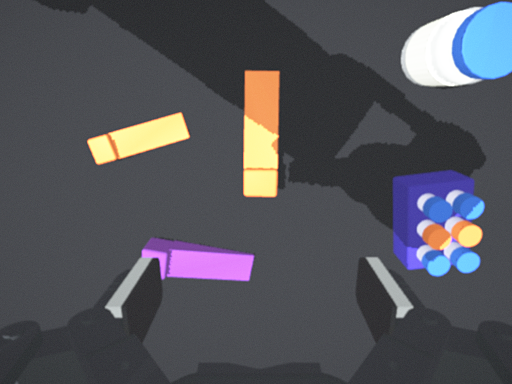

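The wrist view shows the wedge with its toe edge at row 71 (columns 244–279) and heel top at rows 168–196 (columns 244–278). The purple wedge at (200,262), the rack at (435,230) and the small orange wedge at (140,140) are all clear of where the fingers come down.

Run:
```python
from h import *
c=cam("wrist");im=cv2.imread("pics/w1.png")
g=mask(im,(3,100,60),(28,255,255));b=[b for b in blobs(g,800) if cv2.pointPolygonTest(b,(260,130),False)>0][0]
x,y,w,h=cv2.boundingRect(b);print(x,y,w,h)
row=lambda r:(lambda k:(k.min(),k.max()+1))(np.where(g[r,x:x+w])[0]+x)
tl,tr=row(y+3);hl,hr=row(y+h-4);toe=ray(c,[(tl,y),(tr,y)],.004);heel=ray(c,[(hl,y+h),(hr,y+h)],.036)
t=toe[:,:2].mean(0);e=heel[:,:2].mean(0);d=t-e;L=np.hypot(*d);yaw=np.degrees(np.arctan2(d[1],d[0]))
print(toe.round(4),heel.round(4),"L",L,"yaw",yaw)
p=t-d/L*.115;print("grasp",p,"center",t-d/L*.065);go((*p,.12),yaw);go((*p,.003),yaw)
```

```text
243 70 37 128
[[ 0.5281 -0.1939  0.004 ]
 [ 0.5659 -0.1996  0.004 ]] [[ 0.5069 -0.3244  0.036 ]
 [ 0.5434 -0.3299  0.036 ]] L 0.1322029071012759 yaw 80.48048838795208
grasp [ 0.52797003 -0.31020706] center [ 0.5362392 -0.2608956]
yaw now 81.43 shift [-1.87, 0.2, 10.02] turn 0.95
yaw now 81.43 shift [-1.87, 0.21, 21.72] turn 0.95
```

>>> move_arm(plan=[[[-1.9,0.2,4],1,6.5],[[-1.9,0.2,8],1,6.5],[[-1.9,0.2,12],1,6.5],[[-1.9,0.2,15],1,6.5],[[-1.9,0.2,18],1,6.5],[[-1.9,0.2,20],1,6.5],[[-1.9,0.2,21],1,6.5],[[-1.9,0.2,21.5],1,6.5],[[-1.9,0.2,21.5],1,6.5],[[-1.9,0.2,21.5],1,3],[[-1.9,0.2,21.5],1,3],[[-1.9,0.2,21.5],1,3]], grip_force=50)

```text
time: 2.55
position: [0.53, -0.3105, 0.0072]
tool_rot: [2.394, 2.029, 0.0]
force: [-0.3, 0.6, 5.6]
opening: 0.0337
finger_force: 50.3
```

>>> move_arm(plan=[[[0,0,0],0,3],[[0,0,0],0,3],[[0,0,0],0,3],[[0,0,0],0,3]])

```text
time: 2.95
position: [0.5299, -0.3105, 0.0071]
tool_rot: [2.395, 2.029, 0.0]
force: [-1.5, -0.1, 6.9]
opening: 0.0343
finger_force: 50.4
```

Run:
```python
from h import *
im=cv2.imread("pics/top0.png");c=cam("top")
w=mask(im,*WHITE)|mask(im,*YEL)
P=[(np.where(w[r,180:232])[0].max()+181,r+.5) for r in range(172,234)]
for z in(.064,.014):
    q=ray(c,P,z)[:,:2].astype(np.float32);vx,vy,x0,y0=cv2.fitLine(q,cv2.DIST_HUBER,0,.01,.01).ravel()
    a=np.degrees(np.arctan2(vy,vx));print(z,"edge yaw",a,"push yaw",(a%180)+90, "y at x=.59",y0+vy/vx*(.59-x0))
ys=np.argwhere(mask(im,*YEL)[150:250,190:240])+[150,190];print(ys.min(0),ys.max(0),np.sort(np.array(P)[:,0])[[0,30,-1]])
go((.5299,-.3105,.06),80.5)
yaw=96.;u=np.array([np.cos(np.radians(yaw)),np.sin(np.radians(yaw))]);o=np.array([.591,.04])
p=o-u*.135;print(p);go((*p,.06),yaw)
```

```text
0.064 edge yaw 5.6593213 push yaw 95.659325 y at x=.59 0.042187206
0.014 edge yaw 5.6593294 push yaw 95.65933 y at x=.59 0.047033597
[195 210] [206 221] [217. 221. 222.]
yaw now 80.56 shift [-0.01, 0.01, -5.29] turn 0.06
[ 0.60511134 -0.09426046]
yaw now 80.56 shift [22.55, 3.88, -5.32] turn -15.44
```

>>> move_arm(plan=[[[0,0,-2],0,3],[[0,0,-4],0,3],[[2,0.3,-5.3],0,3],[[5,1,-5.3],-3,3],[[9,1.6,-5.3],-7,3],[[13,2.2,-5.3],-11,3],[[17,3,-5.3],-15,3],[[20,3.5,-5.3],-15.2,3],[[22,3.8,-5.3],-15.2,3],[[22.5,3.9,-5.3],-15.2,3],[[22.5,3.9,-5.3],-15.2,3],[[22.5,3.9,-5.3],-15.2,3]])

```text
time: 4.15
position: [0.604, -0.0949, 0.0582]
tool_rot: [2.108, 2.329, -0.001]
force: [-0.2, -1.3, -1.6]
opening: 0.0342
finger_force: 50.1
```

Run:
```python
from h import *
s=telemetry.observe();print(s["position"],s["force"].round(2),s["opening"])
a=cams.capture("top")[100:300,100:360];b=cams.capture("scene")[100:260,120:420]
cv2.imwrite("pics/pre.png",np.vstack([cv2.resize(a,(520,400),interpolation=2)[:300],cv2.resize(b,(520,277),interpolation=2)]))
```

```text
[ 0.6040348  -0.09488244  0.05822163] [-0.15 -1.3  -1.62] 0.034216761809461475
```

View pics/pre.png

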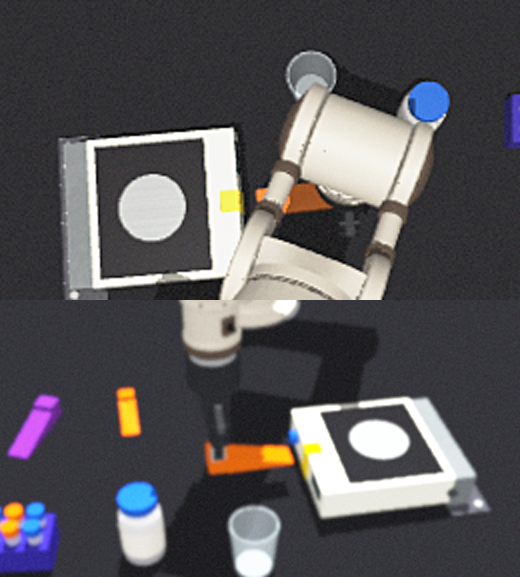

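The wedge hangs level, in line with the yellow mark (mark at (230,200), toe at (258,197) in the upper crop), toe about 20–25 mm short of the edge. Next I lower it.

>>> move_arm(plan=[[[0,0,2],0,3],[[0,0,3.5],0,3],[[0,0,4.5],0,3],[[0,0,4.8],0,3],[[0,0,5],0,3],[[0,0,5.1],0,3],[[0,0,5.1],0,3],[[0,0,5.1],0,3]])

```text
time: 5.05
position: [0.6048, -0.0941, 0.0079]
tool_rot: [2.106, 2.329, 0.001]
force: [0.4, 0.5, -0.5]
opening: 0.0338
finger_force: 50.1
```

>>> move_arm(plan=[[[0,0,0.1],0,3],[[0,0,0.1],0,3],[[0.5,0,0.1],0,3],[[1,0,0.1],0,3],[[1.5,0,0.1],0,3],[[2,0,0.1],0,3],[[2,0,0.1],0,3]])

```text
time: 5.75
position: [0.6031, -0.0735, 0.0072]
tool_rot: [2.106, 2.33, 0.001]
force: [0.1, -1.9, 5.1]
opening: 0.034
finger_force: 50.9
```

>>> move_arm(plan=[[[0.5,0,0],0,3],[[1,0,0],0,3],[[1.5,0,0],0,3],[[2,0,0],0,3],[[2,0,0],0,3]])

```text
time: 6.25
position: [0.6011, -0.0536, 0.0071]
tool_rot: [2.106, 2.329, 0.001]
force: [-0.1, -2.9, 6.1]
opening: 0.0339
finger_force: 50.9
```

>>> move_arm(plan=[[[0.2,0,0],0,3],[[0.4,0,0],0,3],[[0.6,0,0],0,3],[[0.6,0,0],0,3]])

```text
time: 6.65
position: [0.6005, -0.0482, 0.0071]
tool_rot: [2.106, 2.329, 0.001]
force: [-0.2, -3.5, 6.4]
opening: 0.0341
finger_force: 50.9
```

>>> move_arm(plan=[[[0.2,0,0],0,3],[[0.4,0,0],0,3],[[0.4,0,0],0,3]])

```text
time: 6.95
position: [0.6001, -0.0443, 0.0071]
tool_rot: [2.106, 2.329, 0.001]
force: [0.4, -4.4, 5.8]
opening: 0.034
finger_force: 50.9
```

>>> move_arm(plan=[[[0.2,0,0],0,3],[[0.3,0,0],0,3],[[0.3,0,0],0,3]])

```text
time: 7.25
position: [0.5998, -0.0414, 0.0071]
tool_rot: [2.106, 2.329, 0.001]
force: [-0.1, -3.9, 5.5]
opening: 0.0339
finger_force: 50.9
```

>>> move_arm(plan=[[[0.2,0,0],0,3],[[0.3,0,0],0,3],[[0.3,0,0],0,3]])

```text
time: 7.55
position: [0.5995, -0.0384, 0.0071]
tool_rot: [2.106, 2.329, 0.001]
force: [0.5, -3.5, 5.3]
opening: 0.0338
finger_force: 50.9
```

>>> move_arm(plan=[[[0.2,0,0],0,3],[[0.3,0,0],0,3],[[0.3,0,0],0,3]])

```text
time: 7.85
position: [0.5992, -0.0354, 0.0071]
tool_rot: [2.106, 2.329, 0.001]
force: [-0.4, -3.5, 5.8]
opening: 0.0338
finger_force: 50.9
```

>>> move_arm(plan=[[[0.2,0,0],0,3],[[0.3,0,0],0,3],[[0.3,0,0],0,3]])

```text
time: 8.15
position: [0.5989, -0.0324, 0.0071]
tool_rot: [2.106, 2.329, 0.001]
force: [0.1, -4.8, 6.5]
opening: 0.0339
finger_force: 50.9
```

>>> move_arm(plan=[[[0.1,0,0],0,3],[[0.2,0,0],0,3],[[0.2,0,0],0,3]])

```text
time: 8.45
position: [0.5987, -0.0305, 0.0071]
tool_rot: [2.106, 2.329, 0.001]
force: [1.5, -4.2, 6.2]
opening: 0.0345
finger_force: 50.9
```

>>> move_arm(plan=[[[0.1,0,0],0,3],[[0.2,0,0],0,3],[[0.2,0,0],0,3]])

```text
time: 8.75
position: [0.5985, -0.0285, 0.0071]
tool_rot: [2.106, 2.329, 0.001]
force: [0.6, -4.8, 5.6]
opening: 0.0336
finger_force: 50.9
```

>>> move_arm(plan=[[[0.1,0,0],0,3],[[0.2,0,0],0,3],[[0.3,0,0],0,3],[[0.3,0,0],0,3]])

```text
time: 9.15
position: [0.5982, -0.0255, 0.0072]
tool_rot: [2.106, 2.329, 0.001]
force: [-0.2, -4.9, 6.7]
opening: 0.0342
finger_force: 50.9
```

>>> move_arm(plan=[[[0.1,0,0],0,3],[[0.2,0,0],0,3],[[0.2,0,0],0,3]])

```text
time: 9.45
position: [0.598, -0.0236, 0.0071]
tool_rot: [2.106, 2.329, 0.0]
force: [0.2, -5.0, 6.5]
opening: 0.0341
finger_force: 50.9
```

>>> move_arm(plan=[[[0.1,0,0],0,3],[[0.2,0,0],0,3],[[0.3,0,0],0,3],[[0.3,0,0],0,3]])

```text
time: 9.85
position: [0.5977, -0.0206, 0.0071]
tool_rot: [2.106, 2.329, 0.0]
force: [0.3, -4.3, 5.1]
opening: 0.0341
finger_force: 50.9
```

>>> move_arm(plan=[[[0.1,0,0],0,3],[[0.2,0,0],0,3],[[0.2,0,0],0,3]])

```text
time: 10.15
position: [0.5975, -0.0186, 0.0071]
tool_rot: [2.106, 2.329, 0.0]
force: [0.9, -3.7, 6.5]
opening: 0.0341
finger_force: 50.9
```

>>> move_arm(plan=[[[0.1,0,0],0,3],[[0.2,0,0],0,3],[[0.3,0,0],0,3],[[0.3,0,0],0,3]])

```text
time: 10.55
position: [0.5972, -0.0156, 0.0071]
tool_rot: [2.106, 2.329, 0.0]
force: [-0.1, -4.6, 5.8]
opening: 0.0339
finger_force: 50.9
```

>>> move_arm(plan=[[[0.1,0,0],0,3],[[0.2,0,0],0,3],[[0.2,0,0],0,3]])

```text
time: 10.85
position: [0.597, -0.0137, 0.0071]
tool_rot: [2.105, 2.329, 0.0]
force: [0.9, -4.5, 5.1]
opening: 0.0339
finger_force: 50.9
```

>>> move_arm(plan=[[[0.1,0,0],0,3],[[0.2,0,0],0,3],[[0.2,0,0],0,3]])

```text
time: 11.15
position: [0.597, -0.0132, 0.0071]
tool_rot: [2.104, 2.328, -0.002]
force: [0.7, -9.4, 3.9]
opening: 0.0341
finger_force: 50.7
```

>>> move_arm(plan=[[[0.1,0,0],0,3],[[0.2,0,0],0,3],[[0.2,0,0],0,3]])

```text
time: 11.45
position: [0.597, -0.0128, 0.0071]
tool_rot: [2.102, 2.326, -0.005]
force: [1.4, -15.9, 3.6]
opening: 0.0342
finger_force: 50.6
```

Run:
```python
from h import *
a=cams.capture("wrist");b=cams.capture("scene")[130:250,170:410]
cv2.imwrite("pics/in1.png",np.vstack([cv2.resize(a,(400,300)),cv2.resize(b,(400,200),interpolation=2)]))
```

```text
(no output)
```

View pics/in1.png

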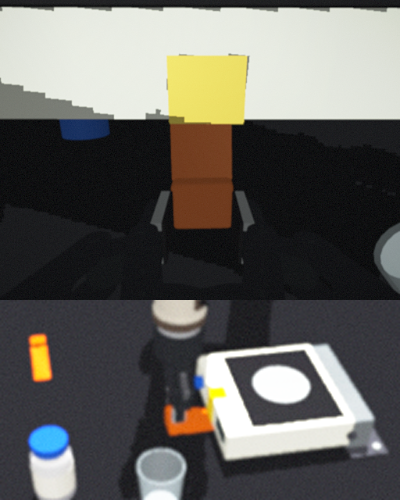

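The wedge is jammed under the yellow mark: about 12 N over the 4 N sliding baseline, and it stopped moving. The wrist view shows it centred on the mark to about 3 mm, with the heel square. I release now.

>>> move_arm(plan=[[[0,0,0],0,6],[[0,0,0],0,6],[[0,0,0],0,6],[[-0.3,0,0],0,6],[[-0.3,0,0],0,6],[[-0.3,0,-1],0,6],[[-0.3,0,-3],0,6],[[-0.3,0,-6],0,6],[[-0.3,0,-9],0,6],[[-2,0,-12],0,6],[[-4,0,-14],0,6],[[-4,0,-14],0,6]])

```text
time: 12.75
position: [0.6028, -0.0517, 0.1513]
tool_rot: [2.104, 2.322, 0.005]
force: [0.1, 0.4, 0.1]
opening: 0.0605
finger_force: 0.0
```

Run:
```python
from h import *
c=cam("wrist");a=cams.capture("wrist");b=cams.capture("scene")[130:250,170:410]
cv2.imwrite("pics/out.png",np.vstack([cv2.resize(a,(400,300)),cv2.resize(b,(400,200),interpolation=2)]))
s=telemetry.observe();print(s["time"],s["position"],s["force"].round(2))
for n,m,z in(("wedge",mask(a,(3,100,40),(21,255,255)),.036),("mark",mask(a,*YEL),.06)):
    bl=blobs(m,300)
    if bl: q=cv2.boxPoints(cv2.minAreaRect(bl[0]));print(n,q.round(0).tolist(),ray(c,q,z)[:,:2].round(4).tolist())
```

```text
12.85 [ 0.59981355 -0.04896221  0.14659851] [-0.    0.71 -1.34]
wedge [[231.0, 155.0], [231.0, 64.0], [277.0, 64.0], [277.0, 155.0]] [[0.5783, -0.0305], [0.5732, 0.0404], [0.6086, 0.0439], [0.6167, -0.0268]]
mark [[235.0, 20.0], [279.0, 20.0], [279.0, 63.0], [235.0, 63.0]] [[0.5756, 0.0672], [0.6055, 0.0702], [0.6087, 0.043], [0.5777, 0.0399]]
```

View pics/out.png

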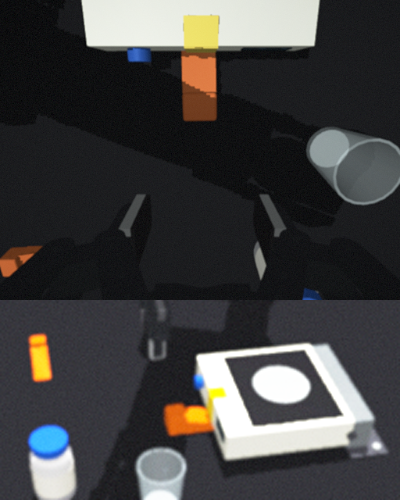

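The wedge stayed where it jammed after release: the heel end is still at y ≈ -0.028, about 4 mm off the mark's middle and square to the edge. The gripper is clear and the beaker is untouched.

```bash
python3 -c "
from rig import workorder; print(workorder.close_job())"
```

```text
the job is handed in; nothing more can be done
None
```

The orange wedge is jammed under the yellow mark, pushed in with about 12 N and about 4 mm off the mark's middle; the gripper let go and backed clear, I saw no bystander moved, and the job is handed in (no verdict came back, and I could not measure the wedge–stirrer force after letting go).

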